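# Open the clamshell check fixture and take out the spacer

## Task

The latch of the clamshell check fixture is clamped somewhere along the lid's front edge: find its thumb lever and lift it from below so that the gravity latch comes out of the catch, then swing the lid up past vertical so that it lies back on its stop and stays open, without flinging it or letting it drop shut. Then lift the metal spacer plate off its two pins and lay it flat in the shallow black tray, setting it down rather than dropping it. Leave the pen cup, the hole punch and the jar where they are.

Things in the scene. Friction and masses are not known exactly. Their poses are not given: they have to be found in the camera images.
- fixture: Clamshell fixture, fixed: grey open box 130 (x) x 140 (y) x 60 mm high, walls 6 mm; origin centre of underside. +x to the hinge side, -x to the thumb-lever side, z up. A pedestal 74 x 44 mm in its middle, top 26 mm above the desk, carries the spacer; beside it the box is empty down to 6 mm. Shut lid 134 x 140 x 10 mm, 60-70 mm up; a pad hangs 19 mm below it, 38-98 mm from the hinge, 40 mm wide.
- hinge_mid (a point): Middle of the lid's hinge line, on the fixture at x +65 mm, 65 mm above the desk; the hinge line runs along the fixture's y. Its axes are those of the fixture.
- lid (a joint): Lid angle, rad: 0 shut, grows as the lever side rises and swings over to the fixture's +x, 1.57 upright, 1.95 lying back on its stop. Its weight (about 0.6 kg, damped hinge) pulls it shut below about 1.6 and open beyond. It rises no more than about 0.03 while the latch is in its catch.
- latch (a joint): Thumb lever and latch hook, one rigid steel piece of 60 g, pivoted on the lid's front edge 146 mm from the hinge line. Angle relative to the lid, rad: 0 hooked, free of the catch above 0.4, stop at 0.6; grows as the lever's free end is lifted, falls back by its weight. At its stop, lifting the lever further raises the lid.
- lever_track (a point): Middle of the line (along the fixture's y, 66 mm up) on which the lever's free end lies. The lever's middle is clamped anywhere within 40 mm either side; where is not reported: look or feel. It is a level steel paddle 28 mm wide (y), 5 mm thick, reaching 50 mm to +x from this line to its pivot, underside 63 mm up, free space below; near the pivot a hook hangs 32 mm down. Axes: the fixture's.
- spacer_center (a point): Centre (half-way up) of the loose spacer: aluminium plate 84 (x) x 54 (y) x 12 mm with a 34 mm middle hole and four 9 mm corner holes, about 0.11 kg; z up. Starts on the pedestal under the lid, aligned with the fixture, underside 26 mm up, over two pins 6 mm thick, 8 mm high in opposite corner holes; overhangs the pedestal 5 mm all round.
- tray: Shallow black tray fixed to the desk, 170 (x) x 150 (y) x 14 mm high, walls and floor 4 to 5 mm; origin at the centre of its underside.
- pen_cup: Loose black square pen cup with pens, 65 x 65 x 95 mm (pens to 151 mm); origin at the centre of its underside. Leave alone.
- punch: Loose steel hand punch 140 x 32 x 49 mm; origin at the centre of its underside. Leave alone.
- jar: Loose amber jar, 56 mm across, 70 mm high; origin at the centre of its underside. Leave alone.

How it is judged:
On the way, in this order (a step that is already met when the one before it is completed fails the run):
1. the thumb lever is lifted and the latch is out of its catch, the lid still down (value of joint latch above 0.4 rad and value of joint lid below 0.6 rad), for 0.05 s.
2. the lid lies open past vertical (value of joint lid above 1.8 rad), for 0.2 s.
3. the spacer is lifted clear of its pins and of the fixture (height (world z) of spacer_center above 0.07 m), for 0.1 s.
At the end, for the whole second after the job is handed in: The lid stays open past vertical (over 1.8 rad), and the spacer lies at rest and flat (within 0.1 rad, right side up) on the tray's floor, its centre within 60 mm (x) and 50 mm (y) of the tray's centre (value of joint lid above 1.8 rad and x of spacer_center in the frame of tray between -0.06 and 0.06 m and y of spacer_center in the frame of tray between -0.05 and 0.05 m and height (world z) of spacer_center below 0.016 m and angle between spacer_center's own z axis and vertical below 0.1 rad and linear speed of spacer below 0.02 m/s); the robot touches nothing.
It fails at once if the lid is flung open (over 3.5 rad/s) or drops shut (over 2.5 rad/s) (velocity of joint lid above 3.5 rad/s or velocity of joint lid below -2.5 rad/s).
It fails at once if the spacer is let go more than about 30 mm above the tray (horizontal distance between spacer_center and tray below 0.1 m and height (world z) of spacer_center above 0.045 m and contact force between the fingers and spacer below 0.1 N).
It fails at once if the pen cup, punch or jar is moved by more than 15 mm (distance of any of pen_cup, punch, jar from where it was at the start of the episode above 0.015 m).
It also fails if it takes over 72 s, if anything falls off the work surface, if the arm or the gripper's body presses on something with over 40 N, if the wrist force passes 120 N, or if a joint passes its speed limit or range.

## Robot

A 7-joint arm with a two-finger parallel gripper is mounted at the origin on the work surface. World frame = base frame: x ahead of the robot, y to its left, z up, the work surface at z = 0. Lengths are in m, angles in rad, forces in N, time in s.
With the tool pointing down it reaches from about 0.425 to 0.925 m from the base axis. Payload 6.8 kg.
Tool frame: the origin (TCP) lies on the mounting face of the last link; the fingertips stand 173 mm ahead of it and the grasp point (between the pads) lies 155 mm ahead of it; y points along the fingers, x is the direction in which the jaws open and shut, and the axes are right-handed (so a half turn about y gives the same grasp; the last joint's range is limited). The gripper opens to 85 mm and grips with 20 to 120 N. Pads are 22 mm wide; open, the fingers measure 114 mm over their backs; the gripper's body (76 mm by 85 mm) begins 54 mm behind the grasp point. The pads swing forward as they close: fully open they stand 13 mm farther back than shut.
Start: joints at [-1.335, 0.477, 0.022, 1.555, -0.011, 1.109, -0.083], TCP at [0.228, 0.636, 0.405] pointing down, gripper open.
Joint ranges: [-2.96, 2.96], [-0.34, 2.1], [-1.41, 1.46], [0.24, 2.44], [-1.37, 4.51], [0.17, 1.92], [-2.96, 2.96]. Speed limits (rad/s): [2.39, 2.39, 3.14, 3.14, 3.14, 3.14, 3.14].

## Interface

Orientations are given as a rotation vector (axis times angle).
In Python, from bench import r gives the robot as it stands.
- The arm moves only by the tool step_arm, never from a script. Its arguments are lists of equal length, an entry for each row: "xyz": the shift along the tool's x, y, z scaled (see below), a list of three; "rotation": the turn, a rotation vector about the tool's x, y, z scaled (see below), a list of three. A call has 1 to 20 rows; each row is the pose to reach, as a shift and turn from the pose measured when the call began, along the tool's axes at that moment; what a row does not reach only later rows make up. The controller multiplies each number of a shift by 30 cm and each number of a turn by 90 degrees. A row lasts 1/8 s, in which the tool goes at most 62.5 mm and 10.7 degrees, less where a joint would pass 70% of its speed; a pose out of reach is approached as far as the arm can. A call with a number of a shift or a turn outside -1 to 1 is refused whole. A call with a gripper value outside its range is refused whole. "grip" is the closure, from 0 (fully open) to 1 (shut), set as the call begins (left out, the last holds). The fingers move at their own pace and stop on an object; "force" is the grip in N (left out, the last holds). Time passes only in rows, so rows that repeat a pose let the fingers close. It gives the time, the measured TCP pose, the force and the opening at its end, in the units of the state.
- r.get_obs(): the state, without advancing time (a new reading comes with each control period).
- r.grab_frame(name): name is "scene" or "top" or "wrist"; returns a dict with "pixels" (420x560x3 uint8, red, green, blue), "fx", "fy", "cx", "cy" (pixels), "dist_coeffs" ([k1, k2, p1, p2, k3] as OpenCV has them; the pictures are not rectified), "position" and "attitude" of the camera in the world; the wrist camera has in their place "mount" (4x4, takes a point from camera to tool coordinates, whose origin is the TCP and whose axes are the tool frame's). Camera axes: x right, y down, z forward; pixel columns grow to the right and rows downward; lengths in m; the calibration is good to about 2 mm. A picture is of the moment at which its call begins: read the wrist's pose just before it. There is no depth.
- r.hand_in(): hands the job in, once; it reports no verdict.
The state is a dict: "clock": time; "joints": joint angles; "qvel": joint speeds; "tau": joint torques, N m; "tcp_pos": TCP position; "orientation": TCP orientation; "contact_force": force on the tool from outside, world axes, zero at the start; "moment": the same for the moment, N m; "grip_width": finger opening in m.
Only numpy, scipy, OpenCV 4.12 (cv2) and the standard library are available. Lean on these libraries where they do the work, as an engineer would, in place of code of your own. Each camera call takes 0.05 s, during which the arm holds its last target.

## Working session

There is one attempt and no reset: what is moved stays moved. The work goes in short steps, Python scripts to look and compute and a tool call to move; the robot and the scene stay as the last step left them, time stands still between calls to the robot, and variables do not carry over. Pictures are saved under pics/ and viewed, and the job is handed in when it is done.

Besides the shell and the picture viewer there is one more tool, called after "Call:" by a JSON object that holds its "fn" and its "kwargs", one argument or row to a line. step_arm: Moves the arm, as the interface text tells. Its arguments: {"type":"object","properties":{"xyz":{"type":"array"},"rotation":{"type":"array"},"grip":{"type":"number"},"force":{"type":"number"}},"required":["xyz","rotation"]}

```bash
mkdir -p pics; ls
python3 - <<'E'
from bench import r
import cv2,numpy as np
o=r.get_obs();print(o)
for n in("scene","top"):
    f=r.grab_frame(n);cv2.imwrite(f"pics/{n}0.png",f["pixels"][:,:,::-1])
    print(n,{k:v for k,v in f.items() if k!="pixels"})
E
```

```text
pics
{'clock': 0.0, 'joints': array([-1.33507891,  0.47778376,  0.02234857,  1.55645878, -0.0114664 ,
        1.10931795, -0.08309454]), 'qvel': array([-0.0016861 ,  0.00100887,  0.00037054, -0.00039009, -0.00061122,
        0.00127219, -0.00015196]), 'tau': array([-1.41181031e-04, -5.96461022e+01,  1.60813104e+00, -2.81190133e+01,
        1.25469381e-02,  9.60534060e-03, -2.61559939e-05]), 'tcp_pos': array([0.22743736, 0.63522841, 0.40373348]), 'orientation': array([-1.35367625, -0.95133958,  0.95365476]), 'contact_force': array([0.10817955, 1.05734231, 0.57104707]), 'moment': array([ 0.01285949, -0.0194009 ,  0.0229014 ]), 'grip_width': 0.08513951209048502}
scene {'fx': 478.80100606907087, 'fy': 478.80100606907087, 'cx': 279.2150154577093, 'cy': 208.28485546536746, 'dist_coeffs': array([-0.05509451,  0.        ,  0.        ,  0.        ,  0.        ]), 'position': array([ 1.13521743, -0.42444133,  0.86093646]), 'attitude': array([-2.22744556, -1.02951891,  0.38480284])}
top {'fx': 529.6428067288393, 'fy': 529.6428067288393, 'cx': 273.93553204141386, 'cy': 213.41416684853735, 'dist_coeffs': array([-0.01482819,  0.        ,  0.        ,  0.        ,  0.        ]), 'position': array([0.40469632, 0.05750032, 1.33445004]), 'attitude': array([-2.16461895,  2.13026284, -0.20677765])}
```

View pics/scene0.png

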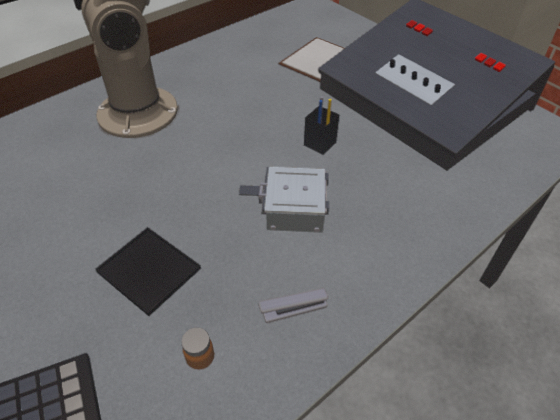

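View pics/top0.png

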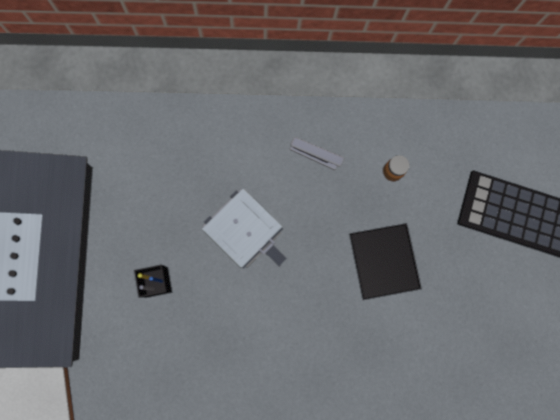

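Run:
```python
from scipy.spatial.transform import Rotation as R
print(R.from_rotvec([-1.35367625, -0.95133958,  0.95365476]).as_matrix())
```

```text
[[ 3.37050982e-01 -4.56764251e-04 -9.41486286e-01]
 [ 9.41484615e-01 -1.78196673e-03  3.37051249e-01]
 [-1.83165020e-03 -9.99998308e-01 -1.70577121e-04]]
```

```bash
cat > h.py <<'E'
import numpy as np,cv2
from scipy.spatial.transform import Rotation as R
from bench import r
def cam(f,obs=None):
    K=np.array([[f["fx"],0,f["cx"]],[0,f["fy"],f["cy"]],[0,0,1]])
    if "mount" in f:
        M=np.asarray(f["mount"]);T=np.eye(4);T[:3,:3]=R.from_rotvec(obs["orientation"]).as_matrix();T[:3,3]=obs["tcp_pos"];M=T@M
        return K,f["dist_coeffs"],M[:3,:3],M[:3,3]
    return K,f["dist_coeffs"],R.from_rotvec(f["attitude"]).as_matrix(),np.asarray(f["position"])
def proj(c,P):
    K,d,Rm,p=c
    rv=cv2.Rodrigues(Rm.T)[0];return cv2.projectPoints(np.asarray(P,float).reshape(-1,3),rv,-Rm.T@p,K,d)[0].reshape(-1,2)
def ray(c,uv,z):
    K,d,Rm,p=c
    n=cv2.undistortPoints(np.asarray(uv,float).reshape(-1,1,2),K,d).reshape(-1,2)
    D=np.c_[n,np.ones(len(n))]@Rm.T
    return p+D*((z-p[2])/D[:,2])[:,None]
E
python3 - <<'E'
from h import *
np.set_printoptions(precision=4,suppress=True)
for n in("scene","top"):
    f=r.grab_frame(n);c=cam(f)
    print(n,proj(c,[[0,0,0],[.228,.636,.405],[.228,.636,.25]]))
    cv2.imwrite(f"pics/{n}z.png",cv2.resize(f["pixels"][140:320,110:450] if n=="top" else f["pixels"][130:380,80:360],None,fx=2.3,fy=2.3,interpolation=cv2.INTER_CUBIC)[:,:,::-1])
    if n=="top":
        print(c[2])
        print('lid corners z.07',ray(c,[[243,190],[282,227],[240,267],[203,229]],.07))
        print('tray z.014',ray(c,[[350,235],[407,225],[420,289],[365,298]],.014))
        print('lever',ray(c,[[280,261],[268,248]],.066))
        print('cup,punch,jar',ray(c,[[152,282]],.095),ray(c,[[316,153]],.04),ray(c,[[399,166]],.07))
E
```

```text
scene [[137.0788 112.2105]
 [359.6792 -63.8106]
 [353.1887  -7.2666]]
top [[279.9539 474.6534]
 [-91.0622 403.6517]
 [-39.5968 388.7035]]
[[ 0.0137 -0.9863  0.1645]
 [-0.9995 -0.0181 -0.0256]
 [ 0.0282 -0.1641 -0.986 ]]
lid corners z.07 [[0.6721 0.1008 0.07  ]
 [0.5828 0.0048 0.07  ]
 [0.4851 0.1036 0.07  ]
 [0.5746 0.1945 0.07  ]]
tray z.014 [[ 0.5733 -0.1695  0.014 ]
 [ 0.6014 -0.3152  0.014 ]
 [ 0.4407 -0.3435  0.014 ]
 [ 0.4168 -0.2053  0.014 ]]
lever [[0.5011 0.0085 0.066 ]
 [0.5319 0.0377 0.066 ]]
cup,punch,jar [[0.4457 0.3049 0.095 ]] [[ 0.7778 -0.0806  0.04  ]] [[ 0.7404 -0.2836  0.07  ]]
```

View pics/topz.png

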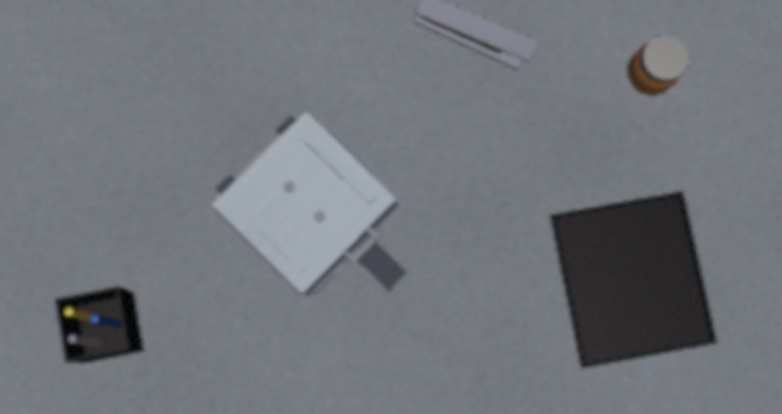

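View pics/scenez.png

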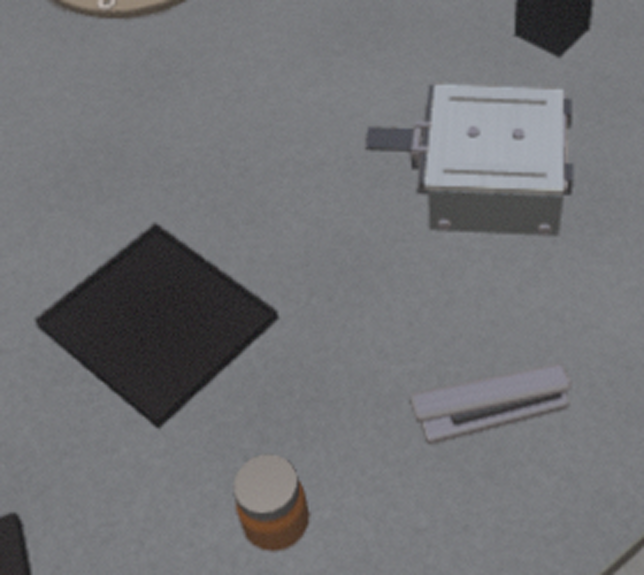

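Run:
```python
from h import *
from scipy.optimize import least_squares
np.set_printoptions(precision=4,suppress=True)
ct=cam(r.grab_frame("top"));cs=cam(r.grab_frame("scene"))
zt=lambda a:np.array(a)/2.3+[110,140]-.3
zs=lambda a:np.array(a)/2.3+[80,130]-.3
T=zt([(307,112),(397,201),(304,294),(213,206)])
S=zs([(433,86),(565,88),(565,190),(426,187)])
# fixture frame corners
def W(p,L):
    x,y,th=p;c,s=np.cos(th),np.sin(th)
    L=np.array(L,float);return np.c_[x+c*L[:,0]-s*L[:,1],y+s*L[:,0]+c*L[:,1],L[:,2]]
for xo in(65,67):
    f=(xo-134)/1e3;b=xo/1e3
    LT=[(b,-.07,.07),(f,-.07,.07),(f,.07,.07),(b,.07,.07)]
    LS=[(f,.07,.07),(b,.07,.07),(b,-.07,.07),(f,-.07,.07)]
    def res(p):return np.r_[(proj(ct,W(p,LT))-T).ravel(),(proj(cs,W(p,LS))-S).ravel()]
    s=least_squares(res,[.58,.1,.8]);print(xo,s.x,np.degrees(s.x[2]),s.cost,s.fun)
p=s.x
c,sn=np.cos(p[2]),np.sin(p[2])
for nm,cc,uv in(("top",ct,zt([(406,269),(388,290),(397,279.5)])),("scene",cs,zs([(367,128),(367,149),(367,138.5)]))):
    w=ray(cc,uv,.0685)
    d=w[:,:2]-p[:2];print(nm,w,'fix',np.c_[d@[c,sn],d@[-sn,c]])
tr=zt([(550,216),(683,192),(716,343),(582,367)]);w=ray(ct,tr,.014);print(w,w.mean(0))
ts=zs([(155,225),(278,316),(158,427),(36,322)]);w=ray(cs,ts,.014);print(w,w.mean(0))
```

```text
65 [0.5825 0.1025 0.8181] 46.87584434527695 5.2152615811799965 [-0.6315 -0.8081 -0.0813 -1.587  -0.3465 -0.1739 -0.6496 -0.8135 -0.1741
 -0.8957 -1.5433  0.219  -0.5223  0.0216 -1.0719 -0.967 ]
67 [0.5812 0.101  0.8181] 46.87584436623283 5.2152615811799805 [-0.6315 -0.8081 -0.0813 -1.587  -0.3465 -0.1739 -0.6496 -0.8135 -0.1741
 -0.8957 -1.5433  0.219  -0.5223  0.0216 -1.0719 -0.967 ]
top [[ 0.5115 -0.0062  0.0685]
 [ 0.4895  0.0122  0.0685]
 [ 0.5005  0.003   0.0685]] fix [[-0.1258 -0.0225]
 [-0.1275  0.0063]
 [-0.1267 -0.0081]]
scene [[ 0.4899  0.0098  0.0685]
 [ 0.513  -0.0078  0.0685]
 [ 0.5016  0.0009  0.0685]] fix [[-0.1289  0.0042]
 [-0.126  -0.0246]
 [-0.1275 -0.0103]]
[[ 0.5768 -0.1665  0.014 ]
 [ 0.6061 -0.3145  0.014 ]
 [ 0.4412 -0.3461  0.014 ]
 [ 0.4136 -0.1996  0.014 ]] [ 0.5094 -0.2567  0.014 ]
[[ 0.4162 -0.2031  0.014 ]
 [ 0.5859 -0.1712  0.014 ]
 [ 0.6149 -0.3161  0.014 ]
 [ 0.4464 -0.3476  0.014 ]] [ 0.5158 -0.2595  0.014 ]
```

```bash
cat >> h.py <<'E'
def Rt(az,t):
    "tool y along azimuth az (deg), t deg below horizontal, x horizontal at az-90"
    a,t=np.radians(az),np.radians(t)
    y=np.array([np.cos(t)*np.cos(a),np.cos(t)*np.sin(a),-np.sin(t)])
    x=np.array([np.sin(a),-np.cos(a),0]);return np.c_[x,y,np.cross(x,y)]
def move(pos,Rm=None,o=None):
    o=o or r.get_obs();R0=R.from_rotvec(o["orientation"]).as_matrix()
    if Rm is None:Rm=R0
    print("xyz",np.round(R0.T@(np.array(pos)-o["tcp_pos"])/.3,3),"rot",np.round(R.from_matrix(R0.T@Rm).as_rotvec()/(np.pi/2),3))
E
python3 - <<'E'
from h import *
move([.42,.4,.4],Rt(133,90))
move([.40,.38,.4],Rt(133,90))
E
```

```text
xyz [-0.523  0.015 -0.869] rot [ 0.     0.303 -0.   ]
xyz [-0.608  0.015 -0.828] rot [ 0.     0.303 -0.   ]
```

Call:
{"fn": "step_arm", "kwargs": {
  "xyz": [
    [-0.52, 0, -0.87],
    [-0.52, 0, -0.87],
    [-0.52, 0, -0.87],
    [-0.52, 0, -0.87],
    [-0.52, 0, -0.87],
    [-0.52, 0, -0.87]
  ],
  "rotation": [
    [0, 0.3, 0],
    [0, 0.3, 0],
    [0, 0.3, 0],
    [0, 0.3, 0],
    [0, 0.3, 0],
    [0, 0.3, 0]
  ],
  "grip": 1,
  "force": 40
}}

```text
clock: 1.05
tcp_pos: [0.4243, 0.3959, 0.4049]
orientation: [-1.493, -0.585, 0.584]
contact_force: [0.1, 1.0, 0.5]
grip_width: 0.0002
```

Run:
```python
from h import *
o=r.get_obs();print(o['joints'],o['grip_width'],o['clock'],o['tcp_pos'])
move([.5,.15,.4],Rt(110,90))
move([.52,.12,.42],Rt(110,70))
```

```text
[-1.02486309  0.32302292  0.20815934  1.79929751 -0.07370298  1.02742075
 -0.04233954] 0.0001709876580053217 1.05 [0.4242814  0.39589678 0.40485689]
xyz [-0.371  0.018 -0.773] rot [0.002 0.253 0.   ]
xyz [-0.39  -0.048 -0.892] rot [ 0.221  0.251 -0.044]
```

Call:
{"fn": "step_arm", "kwargs": {
  "xyz": [
    [-0.37, 0, -0.77],
    [-0.37, 0, -0.77],
    [-0.37, 0, -0.77],
    [-0.37, 0, -0.77],
    [-0.37, 0, -0.77],
    [-0.37, 0, -0.77]
  ],
  "rotation": [
    [0, 0.25, 0],
    [0, 0.25, 0],
    [0, 0.25, 0],
    [0, 0.25, 0],
    [0, 0.25, 0],
    [0, 0.25, 0]
  ]
}}

```text
clock: 1.8
tcp_pos: [0.4997, 0.1514, 0.4056]
orientation: [-1.555, -0.279, 0.276]
contact_force: [0.1, 1.1, -0.3]
grip_width: 0.0
```

Run:
```python
from h import *
o=r.get_obs();print(o['joints'],o['grip_width'],o['clock'],o['tcp_pos'])
move([.56,-.12,.35],Rt(110,30))
```

```text
[-0.7512115   0.22951126  0.39659141  1.93927055 -0.10291875  0.991441
  0.04584431] 3.1388801548454773e-06 1.8 [0.49969233 0.15141216 0.40557399]
xyz [-0.125  0.187 -0.918] rot [ 0.668  0.003 -0.001]
```

Call:
{"fn": "step_arm", "kwargs": {
  "xyz": [
    [-0.12, 0.0, -0.3],
    [-0.12, 0.05, -0.6],
    [-0.12, 0.1, -0.92],
    [-0.12, 0.18, -0.92],
    [-0.12, 0.18, -0.92],
    [-0.12, 0.18, -0.92],
    [-0.12, 0.18, -0.92],
    [-0.12, 0.18, -0.92]
  ],
  "rotation": [
    [0.1, 0, 0],
    [0.2, 0, 0],
    [0.3, 0, 0],
    [0.4, 0, 0],
    [0.5, 0, 0],
    [0.6, 0, 0],
    [0.67, 0, 0],
    [0.67, 0, 0]
  ]
}}

```text
clock: 2.8
tcp_pos: [0.5623, -0.1181, 0.3507]
orientation: [-0.513, -0.092, 0.349]
contact_force: [0.2, -1.5, -0.6]
grip_width: 0.0001
```

Run:
```python
from h import *
o=r.get_obs();print(o['joints'],o['grip_width'],o['clock'],o['tcp_pos'])
print(R.from_rotvec(o["orientation"]).as_matrix())
f=r.grab_frame("scene");cv2.imwrite("pics/s1.png",f["pixels"][:,:,::-1])
```

```text
[ 0.04137475  0.60626073  0.34416294  1.72857076 -0.87288596  1.73878112
  1.04710196] 0.00012905841949662768 2.8 [ 0.56230297 -0.11813917  0.35070207]
[[ 9.37090736e-01 -3.03449321e-01 -1.72567270e-01]
 [ 3.49085265e-01  8.13652228e-01  4.64875821e-01]
 [-6.56508236e-04 -4.95871517e-01  8.68395652e-01]]
```

View pics/s1.png

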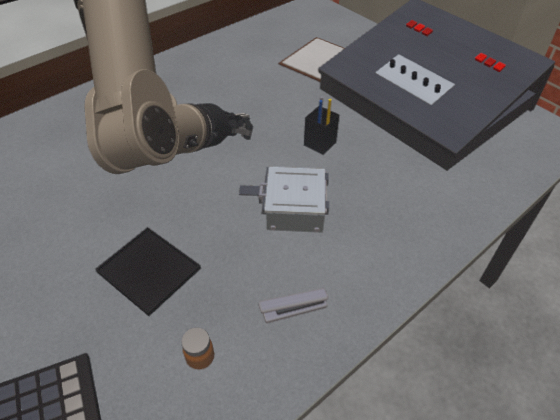

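Run:
```python
from h import *
move([.58,-.18,.1165],Rt(110,30))
```

```text
xyz [-0.017  0.204 -0.785] rot [-0.002  0.003 -0.004]
```

Call:
{"fn": "step_arm", "kwargs": {
  "xyz": [
    [0, 0.0, -0.2],
    [-0.015, 0.1, -0.4],
    [-0.015, 0.2, -0.6],
    [-0.015, 0.2, -0.7],
    [-0.015, 0.2, -0.78],
    [-0.015, 0.2, -0.785],
    [-0.015, 0.2, -0.785]
  ],
  "rotation": [
    [0, 0, 0],
    [0, 0, 0],
    [0, 0, 0],
    [0, 0, 0],
    [0, 0, 0],
    [0, 0, 0],
    [0, 0, 0]
  ]
}}

```text
clock: 3.72
tcp_pos: [0.5815, -0.1797, 0.1182]
orientation: [-0.516, -0.095, 0.35]
contact_force: [-0.2, 0.6, -0.3]
grip_width: -0.0
```

Run:
```python
from h import *
o=r.get_obs();print(o['joints'],o['contact_force'],o['clock'],o['tcp_pos'])
f=r.grab_frame("scene");cv2.imwrite("pics/s2.png",f["pixels"][:,:,::-1])
f=r.grab_frame("wrist");cv2.imwrite("pics/w2.png",f["pixels"][:,:,::-1]);print(f["mount"])
move([.562,-.126,.1165],Rt(110,30))
```

```text
[ 0.15570228  0.99730287  0.30745503  1.63587978 -0.88931876  1.57943213
  1.31598235] [-0.15778957  0.62243412 -0.29649666] 3.725 [ 0.58146932 -0.17968794  0.11818807]
[[ 9.99998958e-01  1.01082508e-03  1.03049247e-03 -9.44996556e-04]
 [-7.11083796e-04 -2.76301976e-01  9.61070607e-01  3.16641246e-02]
 [ 1.25620138e-03 -9.61070339e-01 -2.76300969e-01  6.91949831e-02]
 [ 0.00000000e+00  0.00000000e+00  0.00000000e+00  1.00000000e+00]]
xyz [0.002 0.169 0.089] rot [-0.001  0.004 -0.004]
```

View pics/s2.png

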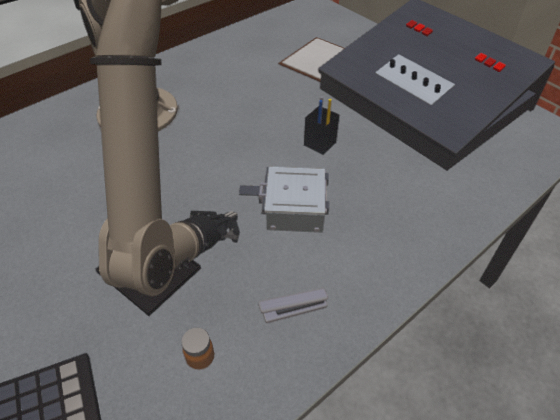

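View pics/w2.png

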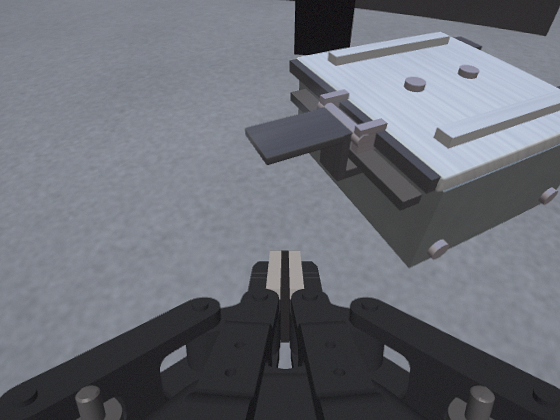

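Run:
```python
from h import *
np.set_printoptions(precision=4,suppress=True)
o=r.get_obs();c=cam(r.grab_frame("wrist"),o)
p=[.5825,.1025];a=np.radians(46.7)
w=ray(c,[(247,129),(267,159),(438,189)],.0685);w[2]=ray(c,[(440,178)],.07)[0]
d=w[:,:2]-p;print(w,np.c_[d@[np.cos(a),np.sin(a)],d@[-np.sin(a),np.cos(a)]])
print(proj(c,[o["tcp_pos"]+R.from_rotvec(o["orientation"]).as_matrix()@[0,.173,0]]))
```

```text
[[ 0.4907  0.0074  0.0685]
 [ 0.5092 -0.0113  0.0685]
 [ 0.5824  0.0011  0.07  ]] [[-0.1322  0.0016]
 [-0.1331 -0.0247]
 [-0.0739 -0.0695]]
[[286.2714 268.2247]]
```

Call:
{"fn": "step_arm", "kwargs": {
  "xyz": [
    [0, 0.06, 0.03],
    [0, 0.12, 0.06],
    [0.0, 0.167, 0.083],
    [0.0, 0.167, 0.083]
  ],
  "rotation": [
    [0, 0, 0],
    [0, 0, 0],
    [0, 0, 0],
    [0, 0, 0]
  ]
}}

```text
clock: 4.38
tcp_pos: [0.5615, -0.1261, 0.1153]
orientation: [-0.515, -0.095, 0.351]
contact_force: [0.4, -0.7, 0.5]
grip_width: 0.0001
```

Run:
```python
from h import *
o=r.get_obs();print(o['joints'],o['contact_force'],o['clock'],o['tcp_pos'])
f=r.grab_frame("wrist");cv2.imwrite("pics/w3.png",f["pixels"][:,:,::-1])
```

```text
[ 0.0987149   0.96136631  0.28026372  1.73973352 -0.93068938  1.5036084
  1.32756042] [ 0.40115159 -0.68150168  0.53388074] 4.375 [ 0.56153242 -0.12610944  0.11532383]
```

View pics/w3.png

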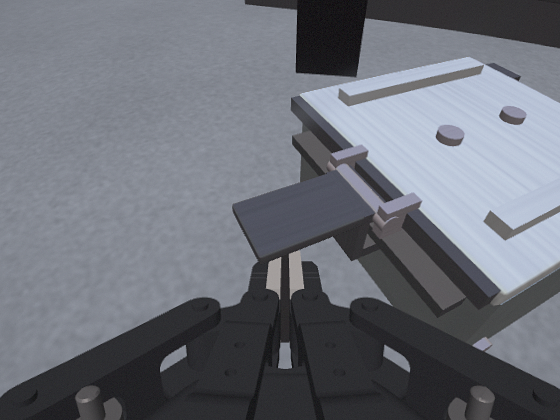

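```bash
cat >> h.py <<'E'
YAW=np.radians(46.7);FX=np.array([np.cos(YAW),np.sin(YAW),0])
H=(65,65)
def C(phi,th,s=33,h=13,ext=0):
    a=phi+th
    P=np.array([H[0]-146*np.cos(th),H[1]+146*np.sin(th)])
    e=np.array([-np.cos(a),np.sin(a)]);n=np.array([np.sin(a),np.cos(a)])
    return P+s*e-(h+2.5)*n
def world(d): # fixture-plane shift mm ->world m
    return (d[0]*FX+np.array([0,0,d[1]]))/1e3
E
python3 - <<'E'
from h import *
o=r.get_obs();R0=R.from_rotvec(o["orientation"]).as_matrix()
for phi,th in[(0,0),(.2,0),(.4,0),(.5,0),(.58,0),(.6,.06),(.6,.12),(.6,.18),(.6,.24),(.6,.3)]:
    d=C(phi,th)-C(0,0)+[0,12]
    print(phi,th,d.round(1),(R0.T@world(d)/.3).round(3))
E
```

```text
0 0 [ 0. 12.] [ 0.    -0.02   0.035]
0.2 0 [-2.4 18.9] [-0.007 -0.034  0.053]
0.4 0 [-3.4 26.1] [-0.01  -0.048  0.073]
0.5 0 [-3.4 29.7] [-0.01  -0.054  0.083]
0.58 0 [-3.1 32.6] [-0.009 -0.058  0.092]
0.6 0.06 [-2.3 44.2] [-0.007 -0.076  0.126]
0.6 0.12 [-1.  55.1] [-0.003 -0.093  0.158]
0.6 0.18 [ 1.  65.8] [ 0.003 -0.108  0.191]
0.6 0.24 [ 3.6 76.4] [ 0.011 -0.122  0.223]
0.6 0.3 [ 6.9 86.9] [ 0.021 -0.136  0.256]
```

Call:
{"fn": "step_arm", "kwargs": {
  "xyz": [
    [0, -0.01, 0.018],
    [0, -0.02, 0.035],
    [-0.005, -0.034, 0.053],
    [-0.01, -0.048, 0.073],
    [-0.01, -0.055, 0.084],
    [-0.01, -0.055, 0.084],
    [-0.01, -0.055, 0.084]
  ],
  "rotation": [
    [0, 0, 0],
    [0, 0, 0],
    [0, 0, 0],
    [0, 0, 0],
    [0, 0, 0],
    [0, 0, 0],
    [0, 0, 0]
  ]
}}

```text
clock: 5.3
tcp_pos: [0.5595, -0.13, 0.1453]
orientation: [-0.516, -0.095, 0.35]
contact_force: [-0.6, -0.2, -0.2]
grip_width: -0.0002
```

Run:
```python
from h import *
o=r.get_obs();print(o['joints'],o['contact_force'],o['clock'],o['tcp_pos'])
f=r.grab_frame("wrist");cv2.imwrite("pics/w4.png",f["pixels"][:,:,::-1])
```

```text
[ 0.09677713  0.91214372  0.29284927  1.7514205  -0.91574192  1.53109721
  1.30381001] [-0.61662079 -0.23728924 -0.16749354] 5.3 [ 0.55950009 -0.1299774   0.145283  ]
```

View pics/w4.png

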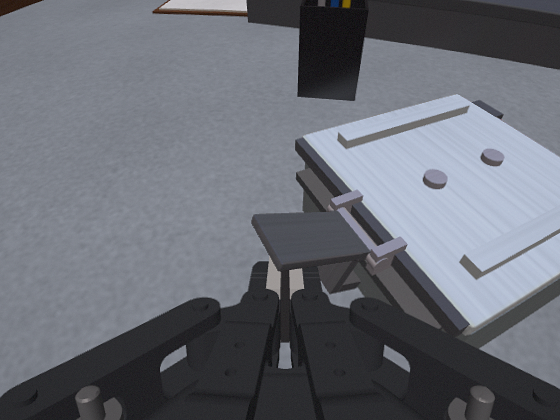

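Run:
```python
from h import *
o=r.get_obs();c=cam(r.grab_frame("wrist"),o)
FY=np.array([-FX[1],FX[0],0])
for phi in(.2,.3,.4,.5,.6):
    P=[]
    for y in(.0025,-.0255):
        for s in(.05,.01):
            P.append(np.array([.5825,.1025,0])+FX*(-.081-s*np.cos(phi)+.0025*np.sin(phi))+FY*y+np.array([0,0,.065+s*np.sin(phi)+.0025*np.cos(phi)]))
    print(phi,proj(c,P).round(0).tolist())
```

```text
0.2 [[253.0, 234.0], [330.0, 217.0], [281.0, 286.0], [364.0, 260.0]]
0.3 [[255.0, 226.0], [331.0, 215.0], [285.0, 278.0], [366.0, 259.0]]
0.4 [[259.0, 216.0], [332.0, 214.0], [290.0, 268.0], [367.0, 257.0]]
0.5 [[264.0, 207.0], [334.0, 212.0], [296.0, 259.0], [369.0, 255.0]]
0.6 [[270.0, 198.0], [335.0, 210.0], [304.0, 249.0], [370.0, 254.0]]
```

```bash
cat > arc.py <<'E'
from h import *
import sys
def rows(start,L):
    o=r.get_obs();R0=R.from_rotvec(o["orientation"]).as_matrix()
    out=[(R0.T@world(C(*a)-C(*start))/.3).round(3).tolist() for a in L]
    print(out)
E
python3 - <<'E'
from arc import *
rows((.4,0),[(.45,0),(.5,0),(.55,0),(.6,0),(.6,0.02),(.6,.06),(.6,.1),(.6,.15),(.6,.2),(.6,.25),(.6,.3)])
E
```

```text
[[-0.0, -0.003, 0.005], [0.0, -0.006, 0.011], [0.001, -0.009, 0.016], [0.001, -0.012, 0.021], [0.002, -0.017, 0.032], [0.003, -0.029, 0.053], [0.006, -0.04, 0.075], [0.01, -0.053, 0.102], [0.016, -0.065, 0.129], [0.023, -0.077, 0.156], [0.031, -0.088, 0.183]]
```

Call:
{"fn": "step_arm", "kwargs": {
  "xyz": [
    [0, -0.006, 0.011],
    [0, -0.006, 0.011],
    [0, -0.012, 0.021],
    [0.002, -0.017, 0.032],
    [0.003, -0.029, 0.053],
    [0.006, -0.04, 0.075],
    [0.01, -0.053, 0.102],
    [0.016, -0.065, 0.129],
    [0.023, -0.077, 0.156],
    [0.031, -0.088, 0.183],
    [0.031, -0.088, 0.183]
  ],
  "rotation": [
    [0, 0, 0],
    [0, 0, 0],
    [0, 0, 0],
    [0, 0, 0],
    [0, 0, 0],
    [0, 0, 0],
    [0, 0, 0],
    [0, 0, 0],
    [0, 0, 0],
    [0, 0, 0],
    [0, 0, 0]
  ]
}}

```text
clock: 6.78
tcp_pos: [0.5667, -0.1223, 0.2068]
orientation: [-0.516, -0.096, 0.35]
contact_force: [-2.0, -0.8, -3.5]
grip_width: 0.0002
```

Run:
```python
from arc import *
o=r.get_obs();print(o['joints'],o['contact_force'],o['clock'],o['tcp_pos'])
f=r.grab_frame("wrist");cv2.imwrite("pics/w5.png",f["pixels"][:,:,::-1])
f=r.grab_frame("scene");cv2.imwrite("pics/s5.png",f["pixels"][100:310,80:360,::-1].repeat(2,0).repeat(2,1))
rows((.6,.3),[(.6,x) for x in np.arange(.35,1.06,.06)])
```

```text
[ 0.07332611  0.81772364  0.30770364  1.75080801 -0.90396374  1.58843092
  1.22751485] [-2.00171017 -0.8408857  -3.47248203] 6.775 [ 0.56667307 -0.12230508  0.20675441]
[[0.01, -0.01, 0.027], [0.023, -0.021, 0.059], [0.038, -0.031, 0.091], [0.054, -0.04, 0.122], [0.073, -0.047, 0.153], [0.092, -0.053, 0.183], [0.114, -0.057, 0.212], [0.137, -0.061, 0.24], [0.161, -0.063, 0.267], [0.186, -0.063, 0.293], [0.213, -0.062, 0.318], [0.241, -0.06, 0.341]]
```

View pics/w5.png

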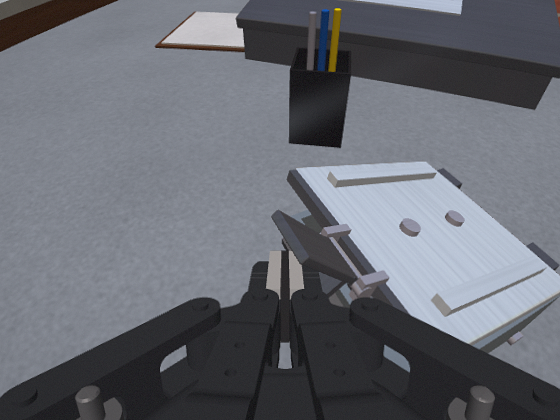

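View pics/s5.png

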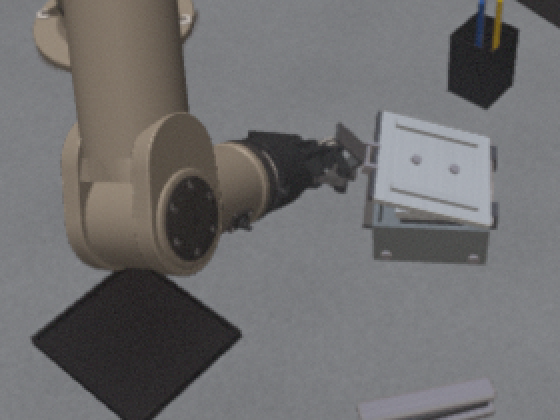

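Run:
```python
from arc import *
o=r.get_obs()
t=o["tcp_pos"]+R.from_rotvec(o["orientation"]).as_matrix()@[0,.173,0]
d=t-[.5825,.1025,0];print(d@FX,d@[-FX[1],FX[0],0],t[2], C(.6,.25),C(.6,.3))
c=cam(r.grab_frame("wrist"),o);FY=np.array([-FX[1],FX[0],0])
for th in(.15,.2,.25,.3):
    Q=[np.array([.5825,.1025,0])+FX*(.065-.134*np.cos(th)-.005*np.sin(th)*-1)+FY*y+np.array([0,0,.065+.134*np.sin(th)+.005*np.cos(th)]) for y in(.07,-.07)]
    print(th,proj(c,Q).round(0).tolist())
```

```text
-0.10865246779466559 -0.008056485402644163 0.11969915465045408 [-109.88550366  115.68349266] [-107.13382346  124.36078368]
0.15 [[290.0, 185.0], [430.0, 373.0]]
0.2 [[292.0, 178.0], [437.0, 367.0]]
0.25 [[295.0, 170.0], [445.0, 360.0]]
0.3 [[298.0, 161.0], [454.0, 352.0]]
```

Run:
```python
from arc import *
rows((.6,.25),[(.6,x) for x in np.arange(.31,1.08,.055)])
```

```text
[[0.01, -0.013, 0.032], [0.021, -0.024, 0.062], [0.033, -0.034, 0.091], [0.047, -0.043, 0.121], [0.062, -0.05, 0.149], [0.079, -0.057, 0.177], [0.097, -0.063, 0.205], [0.117, -0.067, 0.232], [0.137, -0.071, 0.258], [0.159, -0.073, 0.283], [0.182, -0.074, 0.307], [0.205, -0.074, 0.331], [0.23, -0.073, 0.353], [0.256, -0.07, 0.374]]
```

Call:
{"fn": "step_arm", "kwargs": {
  "xyz": [
    [0.008, -0.008, 0.034],
    [0.017, -0.015, 0.066],
    [0.027, -0.024, 0.097],
    [0.041, -0.033, 0.127],
    [0.056, -0.04, 0.155],
    [0.073, -0.047, 0.183],
    [0.091, -0.053, 0.211],
    [0.111, -0.057, 0.238],
    [0.131, -0.061, 0.264],
    [0.153, -0.063, 0.289],
    [0.176, -0.064, 0.313],
    [0.2, -0.064, 0.337],
    [0.225, -0.063, 0.359],
    [0.25, -0.06, 0.38],
    [0.25, -0.06, 0.38]
  ],
  "rotation": [
    [0, 0, 0],
    [0, 0, 0],
    [0, 0, 0],
    [0, 0, 0],
    [0, 0, 0],
    [0, 0, 0],
    [0, 0, 0],
    [0, 0, 0],
    [0, 0, 0],
    [0, 0, 0],
    [0, 0, 0],
    [0, 0, 0],
    [0, 0, 0],
    [0, 0, 0],
    [0, 0, 0]
  ]
}}

```text
clock: 8.8
tcp_pos: [0.6225, -0.057, 0.3142]
orientation: [-0.516, -0.096, 0.351]
contact_force: [-0.9, -1.8, 0.7]
grip_width: -0.0001
```

Run:
```python
from arc import *
o=r.get_obs();print(o['joints'],o['contact_force'],o['clock'],o['tcp_pos'])
f=r.grab_frame("wrist");cv2.imwrite("pics/w6.png",f["pixels"][:,:,::-1])
f=r.grab_frame("scene");cv2.imwrite("pics/s6.png",f["pixels"][100:310,80:360,::-1].repeat(2,0).repeat(2,1))
t=o["tcp_pos"]+R.from_rotvec(o["orientation"]).as_matrix()@[0,.173,0]
d=t-[.5825,.1025,0];print(d@FX,d@[-FX[1],FX[0],0],t[2], C(.6,1.),C(.6,1.05))
rows((.6,1.0),[(.6,x) for x in np.arange(1.06,1.8,.05)])
```

```text
[-0.02829776  0.70053466  0.30147015  1.64347985 -0.95988757  1.6714508
  0.98972619] [-0.89191369 -1.75024647  0.65551628] 8.8 [ 0.62254544 -0.05702661  0.31423026]
-0.022434969212396044 -0.003965206140211694 0.22801315421421708 [-28.41394327 221.29328528] [-20.4857916  225.76671065]
[[0.029, 0.003, 0.022], [0.053, 0.007, 0.04], [0.078, 0.012, 0.056], [0.104, 0.018, 0.072], [0.13, 0.024, 0.086], [0.156, 0.032, 0.099], [0.183, 0.04, 0.111], [0.21, 0.049, 0.121], [0.237, 0.059, 0.131], [0.264, 0.07, 0.139], [0.291, 0.081, 0.145], [0.318, 0.094, 0.151], [0.346, 0.107, 0.155], [0.372, 0.12, 0.158], [0.399, 0.135, 0.159]]
```

View pics/w6.png

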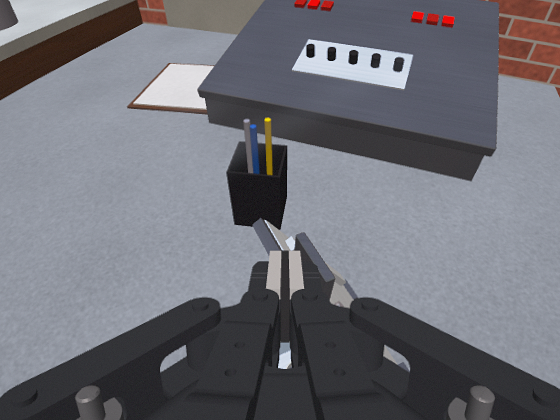

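View pics/s6.png

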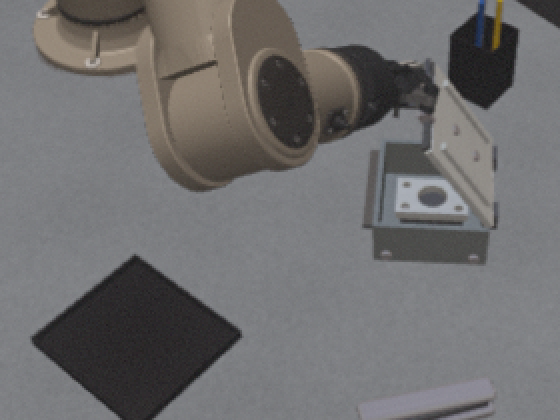

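Run:
```python
from arc import *
o=r.get_obs()
f=r.grab_frame("wrist");cv2.imwrite("pics/w7.png",cv2.resize(f["pixels"][190:390,180:430,::-1],None,fx=3.2,fy=3,interpolation=cv2.INTER_CUBIC))
c=cam(f,o);FY=np.array([-FX[1],FX[0],0]);O=np.array([.5825,.1025,0])
for th in(.9,1.0,1.1):
    a=th+.6
    def P(u,v):return O+FX*(.065-u*np.cos(th)+v*np.sin(th))+np.array([0,0,.065+u*np.sin(th)+v*np.cos(th)])
    E=[P(.146+.05*np.cos(.6),.05*np.sin(.6))+FY*y for y in(.0025,-.0255)]
    F=[P(.134,.005)+FY*y for y in(.07,-.07)]
    print(th,proj(c,E).round(0).tolist(),proj(c,F).round(0).tolist())
```

```text
0.9 [[269.0, 260.0], [297.0, 311.0]] [[251.0, 228.0], [365.0, 431.0]]
1.0 [[302.0, 235.0], [335.0, 284.0]] [[265.0, 216.0], [388.0, 416.0]]
1.1 [[337.0, 213.0], [373.0, 258.0]] [[280.0, 205.0], [412.0, 399.0]]
```

View pics/w7.png

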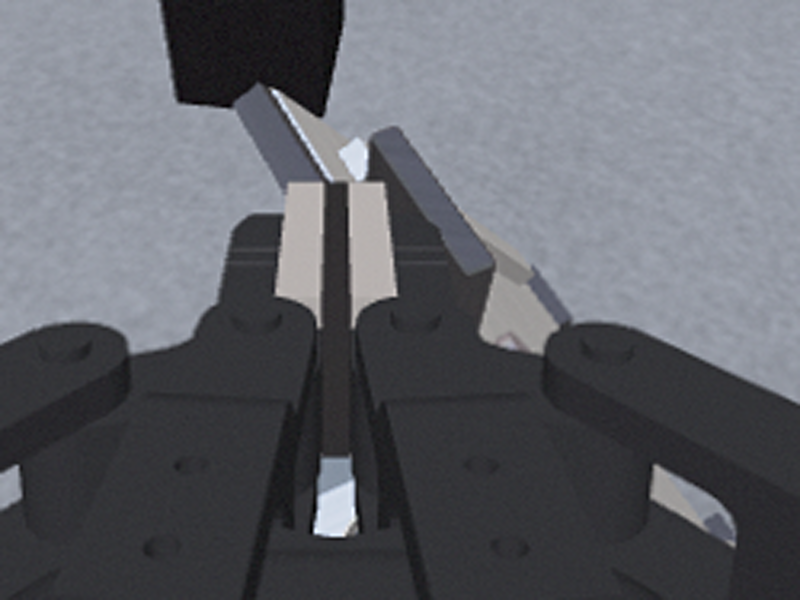

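Call:
{"fn": "step_arm", "kwargs": {
  "xyz": [
    [0.029, 0.003, 0.022],
    [0.053, 0.007, 0.04],
    [0.078, 0.012, 0.056],
    [0.104, 0.018, 0.072],
    [0.13, 0.024, 0.086],
    [0.156, 0.032, 0.099],
    [0.183, 0.04, 0.111],
    [0.21, 0.049, 0.121],
    [0.237, 0.059, 0.131],
    [0.264, 0.07, 0.139],
    [0.291, 0.081, 0.145],
    [0.318, 0.094, 0.151],
    [0.34, 0.105, 0.155],
    [0.34, 0.105, 0.155],
    [0.34, 0.105, 0.155]
  ],
  "rotation": [
    [0, 0, 0],
    [0, 0, 0],
    [0, 0, 0],
    [0, 0, 0],
    [0, 0, 0],
    [0, 0, 0],
    [0, 0, 0],
    [0, 0, 0],
    [0, 0, 0],
    [0, 0, 0],
    [0, 0, 0],
    [0, 0, 0],
    [0, 0, 0],
    [0, 0, 0],
    [0, 0, 0]
  ]
}}

```text
clock: 10.82
tcp_pos: [0.6995, 0.0248, 0.3382]
orientation: [-0.516, -0.094, 0.35]
contact_force: [-0.9, -0.5, 0.3]
grip_width: 0.0002
```

Run:
```python
from arc import *
o=r.get_obs();print(o['joints'],o['contact_force'],o['clock'],o['tcp_pos'])
f=r.grab_frame("wrist");cv2.imwrite("pics/w8.png",f["pixels"][:,:,::-1])
f=r.grab_frame("scene");cv2.imwrite("pics/s8.png",f["pixels"][100:310,80:360,::-1].repeat(2,0).repeat(2,1))
```

```text
[-0.11774056  0.75401793  0.27148323  1.46307264 -1.04812717  1.66696131
  0.81071162] [-0.9389747  -0.49833323  0.30485763] 10.825 [0.69947303 0.02477865 0.3382415 ]
```

View pics/w8.png

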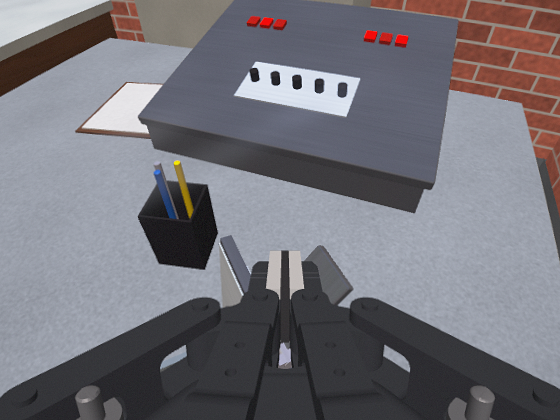

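View pics/s8.png

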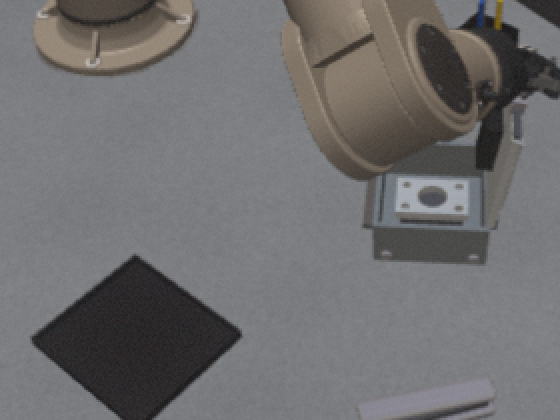

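```bash
cat > lid.py <<'E'
from arc import *
o=r.get_obs();FY=np.array([-FX[1],FX[0],0]);O=np.array([.5825,.1025,0])
for n in("wrist","scene"):
    f=r.grab_frame(n);c=cam(f,o)
    for th in(1.5,1.6,1.7,1.8,1.9,1.95):
        def P(u,v):return O+FX*(.065-u*np.cos(th)+v*np.sin(th))+np.array([0,0,.065+u*np.sin(th)+v*np.cos(th)])
        F=[P(.134,v)+FY*y for y in(.07,-.07) for v in(.005,-.005)]
        q=proj(c,F).round(0)
        if n=="scene":q=(q-[80,100])*2
        print(n,th,q.tolist())
E
python3 lid.py
```

```text
wrist 1.5 [[198.0, 246.0], [184.0, 252.0], [293.0, 475.0], [272.0, 487.0]]
wrist 1.6 [[217.0, 239.0], [203.0, 244.0], [319.0, 459.0], [300.0, 471.0]]
wrist 1.7 [[236.0, 234.0], [222.0, 238.0], [344.0, 444.0], [326.0, 455.0]]
wrist 1.8 [[253.0, 231.0], [240.0, 233.0], [367.0, 431.0], [350.0, 441.0]]
wrist 1.9 [[270.0, 229.0], [257.0, 230.0], [386.0, 420.0], [372.0, 428.0]]
wrist 1.95 [[277.0, 228.0], [266.0, 229.0], [395.0, 415.0], [382.0, 422.0]]
scene 1.5 [[492.0, 50.0], [484.0, 52.0], [494.0, 140.0], [484.0, 140.0]]
scene 1.6 [[504.0, 52.0], [496.0, 50.0], [508.0, 140.0], [498.0, 140.0]]
scene 1.7 [[516.0, 54.0], [508.0, 52.0], [522.0, 142.0], [512.0, 140.0]]
scene 1.8 [[528.0, 56.0], [520.0, 54.0], [534.0, 144.0], [524.0, 142.0]]
scene 1.9 [[540.0, 58.0], [532.0, 56.0], [546.0, 148.0], [538.0, 146.0]]
scene 1.95 [[544.0, 60.0], [536.0, 58.0], [552.0, 150.0], [544.0, 146.0]]
```

Run:
```python
from arc import *
rows((.6,1.68),[(.6,x) for x in np.arange(1.72,1.97,.04)])
```

```text
[[0.021, 0.011, 0.002], [0.043, 0.023, 0.003], [0.064, 0.035, 0.003], [0.085, 0.047, 0.002], [0.106, 0.06, 0.001], [0.126, 0.072, -0.002], [0.146, 0.086, -0.005]]
```

Call:
{"fn": "step_arm", "kwargs": {
  "xyz": [
    [0.021, 0.011, 0.002],
    [0.043, 0.023, 0.003],
    [0.064, 0.035, 0.003],
    [0.085, 0.047, 0.002],
    [0.106, 0.06, 0.001],
    [0.115, 0.066, 0.0],
    [0.115, 0.066, 0.0],
    [0.115, 0.066, 0.0]
  ],
  "rotation": [
    [0, 0, 0],
    [0, 0, 0],
    [0, 0, 0],
    [0, 0, 0],
    [0, 0, 0],
    [0, 0, 0],
    [0, 0, 0],
    [0, 0, 0]
  ]
}}

```text
clock: 12.02
tcp_pos: [0.7257, 0.0525, 0.3286]
orientation: [-0.516, -0.094, 0.349]
contact_force: [0.5, -0.5, -0.6]
grip_width: 0.0001
```

```bash
python3 - <<'E'
from arc import *
o=r.get_obs();print(o['joints'],o['contact_force'],o['clock'],o['tcp_pos'])
f=r.grab_frame("wrist");cv2.imwrite("pics/w9.png",f["pixels"][:,:,::-1])
f=r.grab_frame("scene");cv2.imwrite("pics/s9.png",f["pixels"][100:310,80:360,::-1].repeat(2,0).repeat(2,1))
E
python3 lid.py
```

```text
[-0.14195163  0.79846419  0.26016303  1.39804271 -1.07562878  1.65122177
  0.77142463] [ 0.45951351 -0.50405379 -0.55608614] 12.025 [0.72571822 0.05251938 0.32862651]
wrist 1.5 [[136.0, 258.0], [121.0, 264.0], [205.0, 522.0], [181.0, 535.0]]
wrist 1.6 [[158.0, 251.0], [142.0, 256.0], [237.0, 504.0], [213.0, 517.0]]
wrist 1.7 [[179.0, 245.0], [163.0, 249.0], [268.0, 487.0], [245.0, 500.0]]
wrist 1.8 [[199.0, 241.0], [184.0, 244.0], [296.0, 472.0], [275.0, 483.0]]
wrist 1.9 [[218.0, 238.0], [204.0, 240.0], [321.0, 458.0], [303.0, 468.0]]
wrist 1.95 [[227.0, 237.0], [213.0, 239.0], [332.0, 451.0], [315.0, 461.0]]
scene 1.5 [[492.0, 50.0], [484.0, 52.0], [494.0, 140.0], [484.0, 140.0]]
scene 1.6 [[504.0, 52.0], [496.0, 50.0], [508.0, 140.0], [498.0, 140.0]]
scene 1.7 [[516.0, 54.0], [508.0, 52.0], [522.0, 142.0], [512.0, 140.0]]
scene 1.8 [[528.0, 56.0], [520.0, 54.0], [534.0, 144.0], [524.0, 142.0]]
scene 1.9 [[540.0, 58.0], [532.0, 56.0], [546.0, 148.0], [538.0, 146.0]]
scene 1.95 [[544.0, 60.0], [536.0, 58.0], [552.0, 150.0], [544.0, 146.0]]
```

View pics/w9.png

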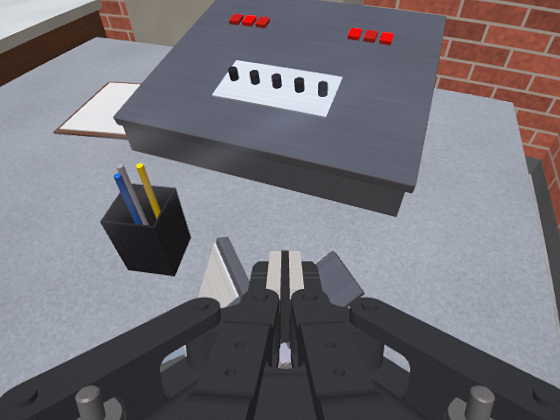

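View pics/s9.png

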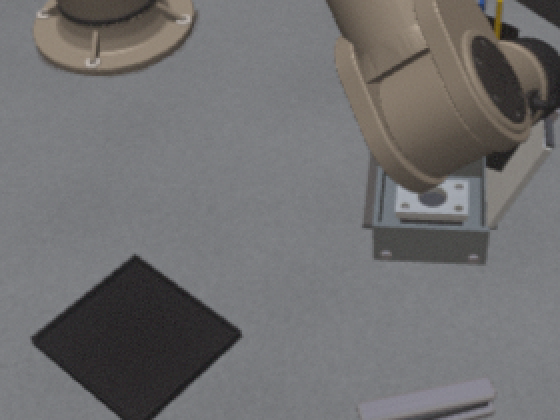

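Run:
```python
from arc import *
move([.64,-.02,.42])
move([.60,.05,.42],Rt(46.7,90))
R0=R.from_rotvec(r.get_obs()["orientation"]);Rf=R.from_matrix(Rt(46.7,90))
print((R0.inv()*Rf).magnitude()*57.3)
```

```text
xyz [-0.352 -0.262  0.201] rot [0. 0. 0.]
xyz [-0.395 -0.032  0.333] rot [-0.595  0.64  -0.37 ]
85.4284406870376
```

Call:
{"fn": "step_arm", "kwargs": {
  "xyz": [
    [-0.1, -0.08, 0.12],
    [-0.22, -0.17, 0.18],
    [-0.35, -0.26, 0.2],
    [-0.36, -0.22, 0.22],
    [-0.37, -0.18, 0.24],
    [-0.375, -0.14, 0.26],
    [-0.38, -0.1, 0.28],
    [-0.385, -0.07, 0.3],
    [-0.39, -0.05, 0.32],
    [-0.395, -0.03, 0.33],
    [-0.395, -0.03, 0.33],
    [-0.395, -0.03, 0.33],
    [-0.395, -0.03, 0.33]
  ],
  "rotation": [
    [0, 0, 0],
    [0, 0, 0],
    [0, 0, 0],
    [-0.06, 0.064, -0.037],
    [-0.13, 0.14, -0.08],
    [-0.2, 0.22, -0.125],
    [-0.27, 0.3, -0.17],
    [-0.34, 0.37, -0.21],
    [-0.41, 0.44, -0.255],
    [-0.48, 0.52, -0.3],
    [-0.55, 0.59, -0.34],
    [-0.595, 0.64, -0.37],
    [-0.595, 0.64, -0.37]
  ]
}}

```text
clock: 13.85
tcp_pos: [0.6001, 0.0513, 0.4188]
orientation: [-1.489, 0.589, -0.589]
contact_force: [-0.5, -0.4, -0.4]
grip_width: 0.0002
```

```bash
python3 - <<'E'
from arc import *
o=r.get_obs();print(o['joints'],o['contact_force'],o['clock'],o['tcp_pos'])
print(R.from_rotvec(o["orientation"]).as_matrix().round(3))
f=r.grab_frame("wrist");cv2.imwrite("pics/w10.png",f["pixels"][:,:,::-1])
f=r.grab_frame("scene");cv2.imwrite("pics/s10.png",f["pixels"][:,:,::-1])
move([.5825,.1025,.36],Rt(46.7,90))
E
python3 lid.py|tail -3
```

```text
[-0.77526387  0.43024289  0.79305405  1.75956342 -0.34173939  1.09496396
 -0.62157412] [-0.47941368 -0.41309783 -0.38810735] 13.85 [0.60007109 0.05125319 0.41879549]
[[ 0.73   0.     0.684]
 [-0.684  0.001  0.73 ]
 [-0.    -1.     0.001]]
xyz [-0.162  0.197  0.087] rot [-0.001  0.001 -0.001]
scene 1.8 [[528.0, 56.0], [520.0, 54.0], [534.0, 144.0], [524.0, 142.0]]
scene 1.9 [[540.0, 58.0], [532.0, 56.0], [546.0, 148.0], [538.0, 146.0]]
scene 1.95 [[544.0, 60.0], [536.0, 58.0], [552.0, 150.0], [544.0, 146.0]]
```

View pics/w10.png

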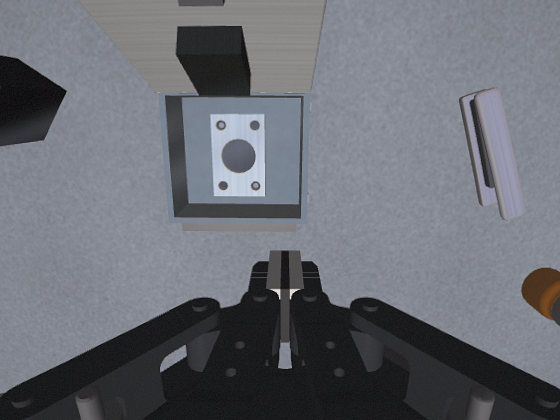

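View pics/s10.png

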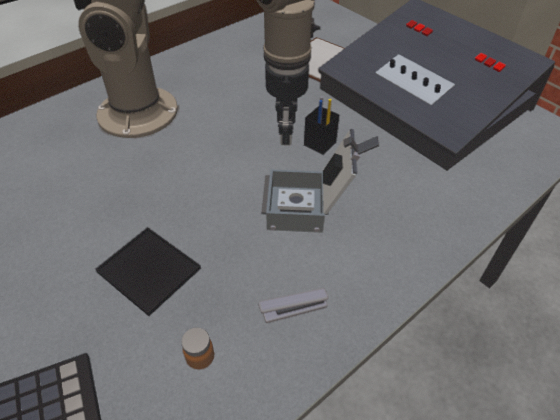

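Run:
```python
from arc import *
np.set_printoptions(precision=4,suppress=True)
o=r.get_obs();f=r.grab_frame("wrist");c=cam(f,o)
w=ray(c,[(210,114),(264.5,113.5),(266.5,195.5),(213.5,197),(239,156)],.038);print(w)
print(np.linalg.norm(w[0]-w[1]),np.linalg.norm(w[1]-w[2]),w[:4].mean(0))
d=w[1]-w[2];print(np.degrees(np.arctan2(d[1],d[0])));d=w[0]-w[3];print(np.degrees(np.arctan2(d[1],d[0])))
cv2.imwrite("pics/w11.png",cv2.resize(f["pixels"][80:240,150:320,::-1],None,fx=4,fy=3.7,interpolation=cv2.INTER_CUBIC))
```

```text
[[0.5914 0.1491 0.038 ]
 [0.6308 0.1122 0.038 ]
 [0.5743 0.0509 0.038 ]
 [0.5325 0.0881 0.038 ]
 [0.5827 0.0999 0.038 ]]
0.05402997097660754 0.08338289109808465 [0.5823 0.1001 0.038 ]
47.28840999022798
46.02211287966611
```

View pics/w11.png

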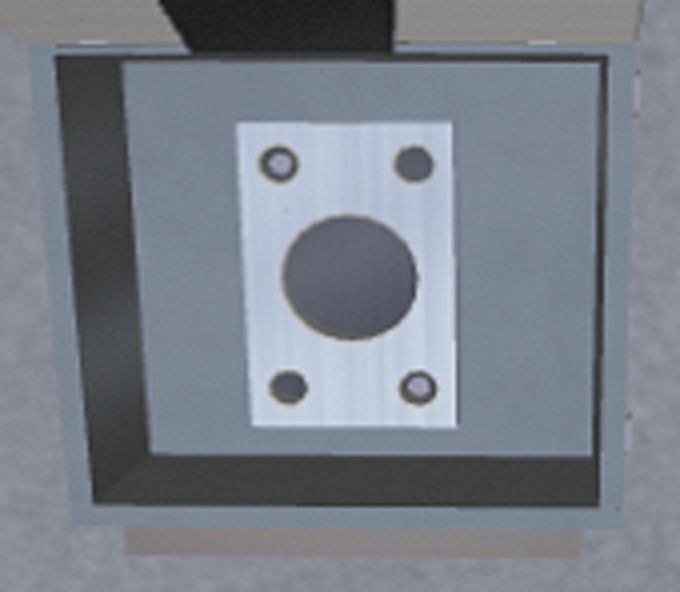

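Call:
{"fn": "step_arm", "kwargs": {
  "xyz": [
    [-0.1, 0.0, 0.04],
    [-0.16, 0, 0.08],
    [-0.16, 0, 0.08],
    [-0.16, 0, 0.08],
    [-0.16, 0, 0.08],
    [-0.16, 0, 0.08],
    [-0.16, 0, 0.08],
    [-0.16, 0, 0.08],
    [-0.16, 0, 0.08],
    [-0.16, 0, 0.08]
  ],
  "rotation": [
    [0, -0.1, 0],
    [0, -0.2, 0],
    [0, -0.3, 0],
    [0, -0.4, 0],
    [0, -0.5, 0],
    [0, -0.6, 0],
    [0, -0.7, 0],
    [0, -0.8, 0],
    [0, -0.9, 0],
    [0, -1, 0]
  ],
  "grip": 0.15
}}

```text
clock: 15.35
tcp_pos: [0.5816, 0.0989, 0.4193]
orientation: [-1.472, -0.641, 0.639]
contact_force: [0.4, 0.5, 0.4]
grip_width: 0.0727
```

Call:
{"fn": "step_arm", "kwargs": {
  "xyz": [
    [0, 0, 0],
    [0, 0, 0],
    [0, 0, 0],
    [0, 0, 0],
    [0, 0, 0],
    [0, 0, 0],
    [0, 0, 0],
    [0, 0, 0],
    [0, 0, 0],
    [0, 0, 0]
  ],
  "rotation": [
    [0, -0.1, 0],
    [0, -0.2, 0],
    [0, -0.3, 0],
    [0, -0.4, 0],
    [0, -0.5, 0],
    [0, -0.6, 0],
    [0, -0.7, 0],
    [0, -0.8, 0],
    [0, -0.9, 0],
    [0, -1, 0]
  ]
}}

```text
clock: 16.6
tcp_pos: [0.5816, 0.0981, 0.4195]
orientation: [-0.699, -1.788, 1.782]
contact_force: [-0.7, -0.1, 0.9]
grip_width: 0.0722
```

Run:
```python
from arc import *
o=r.get_obs();print(o['joints'],o['contact_force'],o['clock'],o['tcp_pos'],o['grip_width'])
f=r.grab_frame("wrist");cv2.imwrite("pics/w12.png",f["pixels"][:,:,::-1])
move([.5825,.1002,.26],Rt(226.7,90))
```

```text
[-0.3803811   0.32273853  0.13675894  1.75767969 -0.05293004  1.06289582
  2.16958527] [-0.71409591 -0.05032628  0.93860494] 16.6 [0.58155385 0.09809619 0.41950004] 0.07222636430354773
xyz [ 0.002  0.532 -0.006] rot [0.002 0.009 0.001]
```

View pics/w12.png

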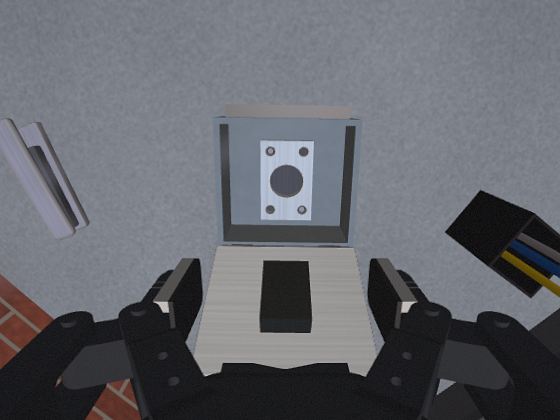

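Run:
```python
from arc import *
o=r.get_obs();f=r.grab_frame("wrist")
K,d,Rm,p=cam(f,o);R0=R.from_rotvec(o["orientation"]).as_matrix();c=(K,d,Rm,p)
for y in(.155,.16,.165,.17,.173):
    print(y,proj(c,[o["tcp_pos"]+R0@[x,y,z] for x in(-.036,.036) for z in(.011,-.011)]).round(0).tolist())
cv2.imwrite("pics/w13.png",cv2.resize(f["pixels"][240:330,130:440,::-1],None,fx=2.5,fy=2.5,interpolation=cv2.INTER_CUBIC))
w=ray(c,[(261,141),(312,140.5),(311,220),(261.5,220),(287,181)],.038);print(w,w[:4].mean(0),np.linalg.norm(w[0]-w[1]),np.linalg.norm(w[1]-w[2]))
```

```text
0.155 [[192.0, 267.0], [197.0, 315.0], [374.0, 267.0], [370.0, 315.0]]
0.16 [[195.0, 261.0], [199.0, 308.0], [371.0, 261.0], [367.0, 308.0]]
0.165 [[198.0, 256.0], [202.0, 302.0], [368.0, 256.0], [365.0, 302.0]]
0.17 [[201.0, 252.0], [204.0, 296.0], [366.0, 252.0], [362.0, 296.0]]
0.173 [[203.0, 249.0], [206.0, 293.0], [364.0, 249.0], [361.0, 293.0]]
[[0.57220214 0.05424143 0.038     ]
 [0.53396397 0.08855812 0.038     ]
 [0.59031984 0.15125431 0.038     ]
 [0.62952187 0.11534865 0.038     ]
 [0.58058579 0.10231139 0.038     ]] [0.58150195 0.10235063 0.038     ] 0.05137891204660746 0.08430182128112279
```

View pics/w13.png

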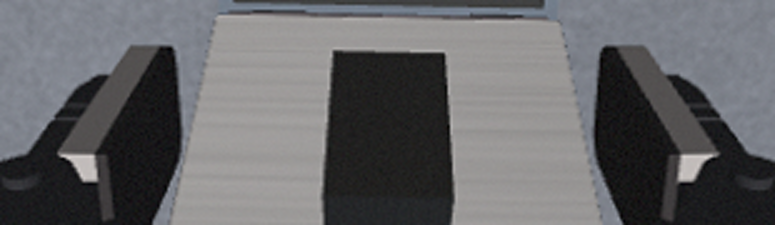

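Run:
```python
from arc import *
move([.582,.1012,.235],Rt(226.7,90))
```

```text
xyz [ 0.005  0.615 -0.007] rot [0.002 0.003 0.001]
```

Call:
{"fn": "step_arm", "kwargs": {
  "xyz": [
    [0.005, 0.15, -0.007],
    [0.005, 0.3, -0.007],
    [0.005, 0.42, -0.007],
    [0.005, 0.52, -0.007],
    [0.005, 0.58, -0.007],
    [0.005, 0.615, -0.007],
    [0.005, 0.615, -0.007]
  ],
  "rotation": [
    [0, 0, 0],
    [0, 0, 0],
    [0.002, 0.003, 0],
    [0.002, 0.003, 0],
    [0.002, 0.003, 0],
    [0.002, 0.003, 0],
    [0.002, 0.003, 0]
  ]
}}

```text
clock: 17.58
tcp_pos: [0.5822, 0.1011, 0.235]
orientation: [-0.705, -1.778, 1.778]
contact_force: [-0.6, 0.2, -0.1]
grip_width: 0.0728
```

Run:
```python
from arc import *
o=r.get_obs();print(o['joints'],o['contact_force'],o['clock'],o['tcp_pos'],o['grip_width'])
f=r.grab_frame("wrist");cv2.imwrite("pics/w14.png",f["pixels"][:,:,::-1])
move([.582,.1012,.195],Rt(226.7,90))
```

```text
[-0.35853984  0.55099433  0.10686014  1.89650989 -0.08897181  0.69969606
  2.18544165] [-0.56909784  0.1834209  -0.1109108 ] 17.575 [0.58219831 0.10114038 0.23496729] 0.07282035289468457
xyz [0.001 0.135 0.001] rot [ 0.    -0.001  0.001]
```

View pics/w14.png

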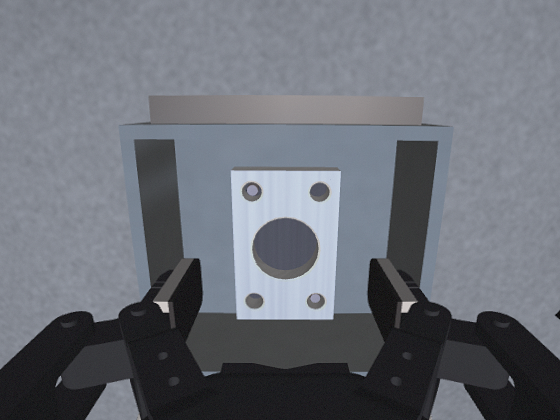

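Call:
{"fn": "step_arm", "kwargs": {
  "xyz": [
    [0.001, 0.045, 0],
    [0.001, 0.09, 0],
    [0.001, 0.12, 0],
    [0.001, 0.135, 0],
    [0.001, 0.135, 0],
    [0.001, 0.135, 0]
  ],
  "rotation": [
    [0, 0, 0],
    [0, 0, 0],
    [0, 0, 0],
    [0, 0, 0],
    [0, 0, 0],
    [0, 0, 0]
  ]
}}

```text
clock: 18.38
tcp_pos: [0.5824, 0.1015, 0.1953]
orientation: [-0.707, -1.78, 1.777]
contact_force: [-0.4, -0.0, 0.2]
grip_width: 0.0724
```

Call:
{"fn": "step_arm", "kwargs": {
  "xyz": [
    [0, 0, 0],
    [0, 0, 0],
    [0, 0, 0],
    [0, 0, 0]
  ],
  "rotation": [
    [0, 0, 0],
    [0, 0, 0],
    [0, 0, 0],
    [0, 0, 0]
  ],
  "grip": 0.6,
  "force": 45
}}

```text
clock: 18.88
tcp_pos: [0.5828, 0.1015, 0.196]
orientation: [-0.708, -1.781, 1.777]
contact_force: [-1.0, -0.4, 6.0]
grip_width: 0.0529
```

Run:
```python
from arc import *
o=r.get_obs();print(o['joints'],o['contact_force'],o['clock'],o['tcp_pos'],o['grip_width'])
f=r.grab_frame("wrist");cv2.imwrite("pics/w15.png",f["pixels"][:,:,::-1])
```

```text
[-0.3508382   0.61116861  0.09671607  1.90860305 -0.09713021  0.62451285
  2.19198859] [-0.96979258 -0.43054513  6.02876865] 18.875 [0.5827855  0.10150381 0.19604284] 0.05286446352021179
```

View pics/w15.png

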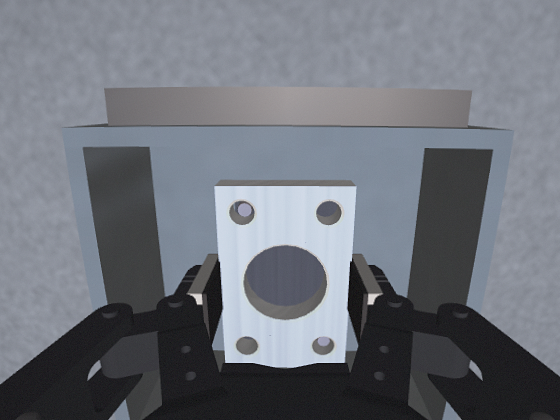

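Call:
{"fn": "step_arm", "kwargs": {
  "xyz": [
    [0, -0.02, 0],
    [0, -0.05, 0],
    [0, -0.12, 0],
    [0, -0.22, 0],
    [0, -0.32, 0],
    [0, -0.4, 0],
    [0, -0.4, 0]
  ],
  "rotation": [
    [0, 0, 0],
    [0, 0, 0],
    [0, 0, 0],
    [0, 0, 0],
    [0, 0, 0],
    [0, 0, 0],
    [0, 0, 0]
  ]
}}

```text
clock: 19.8
tcp_pos: [0.5832, 0.1013, 0.3181]
orientation: [-0.711, -1.784, 1.775]
contact_force: [0.4, -0.8, -0.9]
grip_width: 0.0525
```

Run:
```python
from arc import *
o=r.get_obs();print(o['joints'],o['contact_force'],o['clock'],o['tcp_pos'],o['grip_width'])
f=r.grab_frame("wrist");cv2.imwrite("pics/w16.png",f["pixels"][:,:,::-1])
f=r.grab_frame("scene");cv2.imwrite("pics/s16.png",f["pixels"][:,:,::-1])
move([.54,-.08,.316],Rt(203,90))
```

```text
[-0.37463968  0.4361693   0.1262821   1.84911322 -0.0724965   0.85477289
  2.17188687] [ 0.40310915 -0.7794438  -0.88652175] 19.8 [0.58321255 0.10134503 0.31812446] 0.05254224932585579
xyz [-0.313 -0.003  0.536] rot [0.001 0.263 0.001]
```

View pics/w16.png

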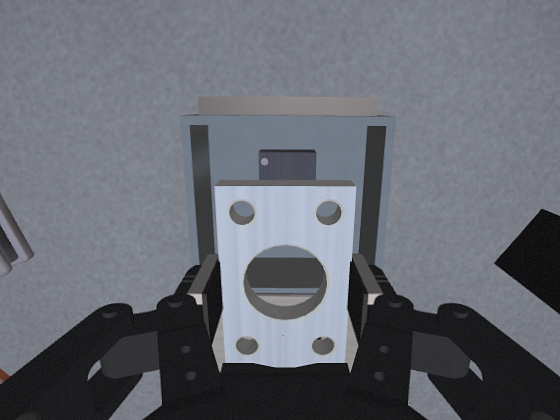

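View pics/s16.png

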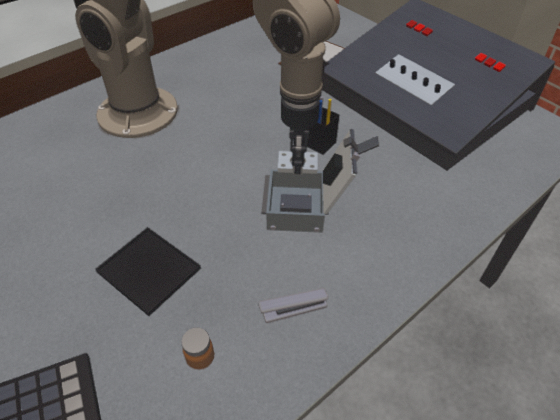

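Call:
{"fn": "step_arm", "kwargs": {
  "xyz": [
    [-0.06, 0, 0.1],
    [-0.15, 0, 0.25],
    [-0.25, 0, 0.4],
    [-0.31, 0, 0.53],
    [-0.31, 0, 0.53]
  ],
  "rotation": [
    [0, 0.05, 0],
    [0, 0.1, 0],
    [0, 0.18, 0],
    [0, 0.26, 0],
    [0, 0.26, 0]
  ]
}}

```text
clock: 20.52
tcp_pos: [0.5382, -0.0835, 0.3141]
orientation: [-0.994, -1.492, 1.496]
contact_force: [0.9, 0.9, -1.2]
grip_width: 0.0528
```

Run:
```python
from arc import *
o=r.get_obs();print(o['contact_force'],o['clock'],o['tcp_pos'],o['grip_width'])
move([.513,-.258,.26],Rt(191.5,90))
```

```text
[ 0.91116688  0.9214862  -1.17385828] 20.525 [ 0.53822997 -0.083512    0.31408154] 0.05275435812764751
xyz [-0.504  0.181  0.301] rot [-0.002  0.124  0.   ]
```

Call:
{"fn": "step_arm", "kwargs": {
  "xyz": [
    [-0.1, 0, 0.06],
    [-0.25, 0, 0.15],
    [-0.4, 0.05, 0.25],
    [-0.5, 0.1, 0.3],
    [-0.5, 0.16, 0.3],
    [-0.5, 0.18, 0.3],
    [-0.5, 0.18, 0.3]
  ],
  "rotation": [
    [0, 0.03, 0],
    [0, 0.06, 0],
    [0, 0.09, 0],
    [0, 0.12, 0],
    [0, 0.12, 0],
    [0, 0.12, 0],
    [0, 0.12, 0]
  ]
}}

```text
clock: 21.4
tcp_pos: [0.513, -0.2551, 0.2595]
orientation: [-1.099, -1.359, 1.363]
contact_force: [0.4, 0.7, -0.5]
grip_width: 0.0531
```

Run:
```python
from arc import *
o=r.get_obs();print(o['contact_force'],o['clock'],o['tcp_pos'],o['grip_width'])
print(R.from_rotvec(o["orientation"]).as_matrix().round(4))
f=r.grab_frame("wrist");cv2.imwrite("pics/w17.png",f["pixels"][:,:,::-1])
c=cam(f,o)
T=np.array([.5126,-.258,.014]);a=np.radians(11.4);X=np.array([np.cos(a),np.sin(a),0]);Y=np.array([-X[1],X[0],0])
print(proj(c,[T+sx*.085*X+sy*.075*Y for sx in(-1,1) for sy in(-1,1)]).round(0).tolist())
```

```text
[ 0.35027556  0.68233894 -0.50934727] 21.4 [ 0.5130398  -0.25507684  0.25951104] 0.053053703306031645
[[-2.078e-01 -4.100e-03 -9.782e-01]
 [ 9.782e-01  6.000e-04 -2.078e-01]
 [ 1.400e-03 -1.000e+00  3.900e-03]]
[[155.0, 85.0], [406.0, 87.0], [177.0, 330.0], [381.0, 332.0]]
```

View pics/w17.png

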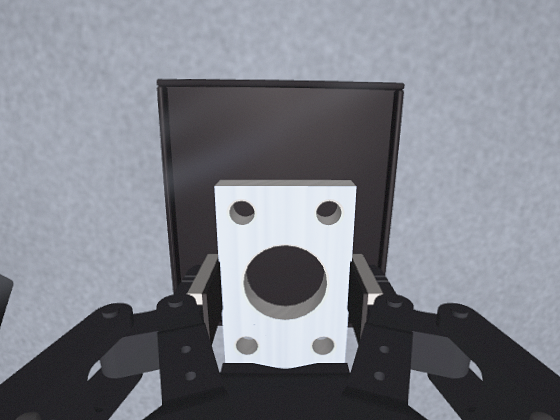

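Call:
{"fn": "step_arm", "kwargs": {
  "xyz": [
    [0, 0.08, 0],
    [0, 0.16, 0],
    [0, 0.22, 0],
    [0, 0.255, 0],
    [0, 0.27, 0],
    [0, 0.275, 0],
    [0, 0.275, 0]
  ],
  "rotation": [
    [0, 0, 0],
    [0, 0, 0],
    [0, 0, 0],
    [0, 0, 0],
    [0, 0, 0],
    [0, 0, 0],
    [0, 0, 0]
  ]
}}

```text
clock: 22.32
tcp_pos: [0.5132, -0.2555, 0.1781]
orientation: [-1.101, -1.36, 1.363]
contact_force: [0.6, 0.2, -0.5]
grip_width: 0.0527
```

Run:
```python
from arc import *
o=r.get_obs();print(o['contact_force'],o['clock'],o['tcp_pos'],o['grip_width'])
f=r.grab_frame("scene");cv2.imwrite("pics/s18.png",cv2.resize(f["pixels"][170:370,60:300,::-1],None,fx=3,fy=3))
```

```text
[ 0.61481548  0.18030285 -0.5173928 ] 22.325 [ 0.51322124 -0.25546819  0.17809927] 0.05274244218987994
```

View pics/s18.png

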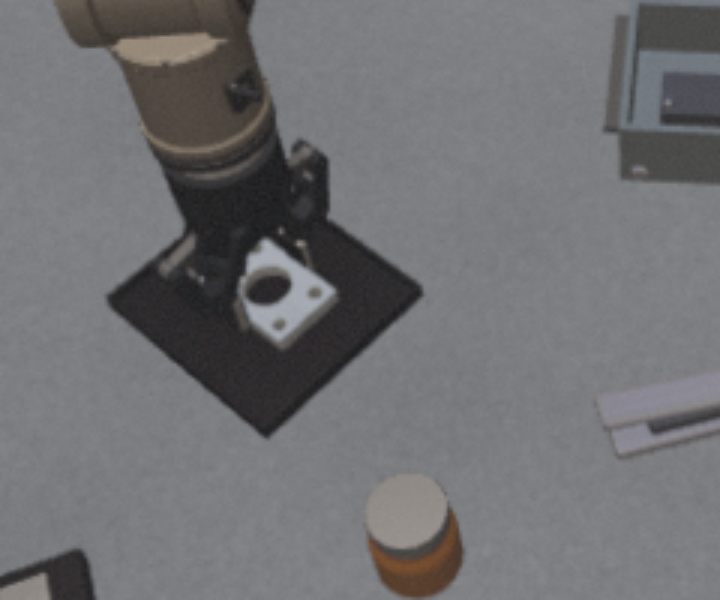

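Lower in 1 mm steps until it seats.

Call:
{"fn": "step_arm", "kwargs": {
  "xyz": [
    [0, 0.004, 0],
    [0, 0.008, 0],
    [0, 0.011, 0],
    [0, 0.011, 0]
  ],
  "rotation": [
    [0, 0, 0],
    [0, 0, 0],
    [0, 0, 0],
    [0, 0, 0]
  ]
}}

```text
clock: 22.88
tcp_pos: [0.5132, -0.2555, 0.1748]
orientation: [-1.101, -1.36, 1.363]
contact_force: [-0.4, -0.0, -1.8]
grip_width: 0.0528
```

Call:
{"fn": "step_arm", "kwargs": {
  "xyz": [
    [0, 0.004, 0],
    [0, 0.007, 0],
    [0, 0.007, 0]
  ],
  "rotation": [
    [0, 0, 0],
    [0, 0, 0],
    [0, 0, 0]
  ]
}}

```text
clock: 23.25
tcp_pos: [0.5132, -0.2556, 0.174]
orientation: [-1.101, -1.36, 1.362]
contact_force: [-4.2, 3.5, 14.7]
grip_width: 0.0528
```

Call:
{"fn": "step_arm", "kwargs": {
  "xyz": [
    [0, -0.002, 0],
    [0, -0.002, 0],
    [0, -0.002, 0],
    [0, -0.002, 0]
  ],
  "rotation": [
    [0, 0, 0],
    [0, 0, 0],
    [0, 0, 0],
    [0, 0, 0]
  ],
  "grip": 0.15
}}

```text
clock: 23.75
tcp_pos: [0.5132, -0.2556, 0.1745]
orientation: [-1.101, -1.36, 1.362]
contact_force: [0.0, 0.1, 0.1]
grip_width: 0.0726
```

Call:
{"fn": "step_arm", "kwargs": {
  "xyz": [
    [0, -0.04, 0],
    [0, -0.12, 0],
    [0, -0.25, 0],
    [0, -0.4, 0],
    [0, -0.55, 0],
    [0, -0.6, 0],
    [0, -0.6, 0]
  ],
  "rotation": [
    [0, 0, 0],
    [0, 0, 0],
    [0, 0, 0],
    [0, 0, 0],
    [0, 0, 0],
    [0, 0, 0],
    [0, 0, 0]
  ]
}}

```text
clock: 24.62
tcp_pos: [0.5136, -0.2557, 0.3555]
orientation: [-1.103, -1.361, 1.361]
contact_force: [0.6, -0.2, 0.3]
grip_width: 0.0729
```

Run:
```python
from arc import *
np.set_printoptions(precision=4,suppress=True)
o=r.get_obs();print(o['contact_force'],o['clock'],o['tcp_pos'],o['grip_width'])
f=r.grab_frame("scene");cv2.imwrite("pics/s19.png",f["pixels"][:,:,::-1])
f=r.grab_frame("wrist");cv2.imwrite("pics/w19.png",f["pixels"][:,:,::-1])
f=r.grab_frame("top");cv2.imwrite("pics/t19.png",f["pixels"][:,:,::-1])
```

```text
[ 0.5804 -0.1556  0.2532] 24.625 [ 0.5136 -0.2557  0.3555] 0.07288021965983218
```

View pics/s19.png

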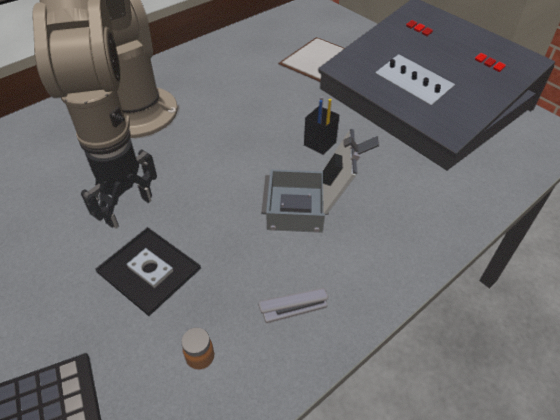

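View pics/w19.png

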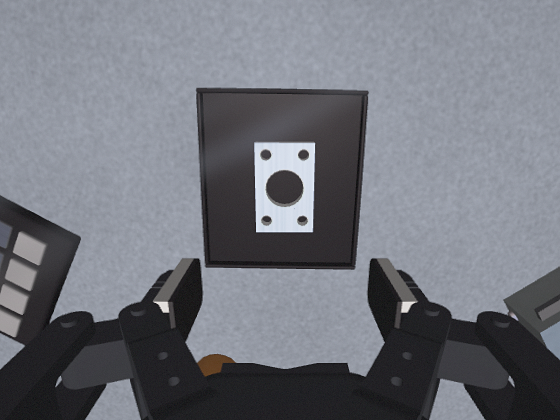

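View pics/t19.png

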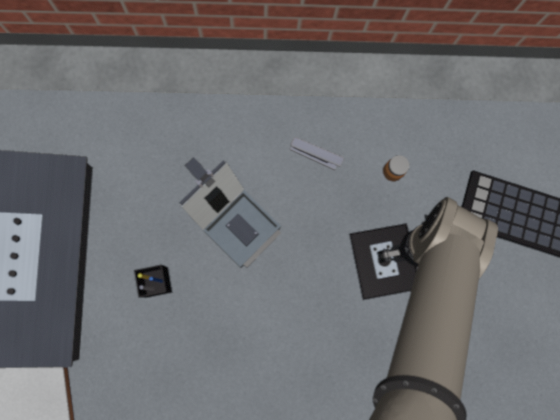

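The spacer lies flat and centred in the tray. In the scene picture it sits around (150,267), and in the wrist picture it spans (255–315, 142–233). The lid lies back. The cup (152,281), punch (316,153) and jar (398,167) are where they were in the first top picture.

Run:
```python
from bench import r
print(r.hand_in())
```

```text
the job is handed in; nothing more can be done
None
```

The task is done and the job was handed in at about 25 s of the 72 s allowed; no verdict was reported.

- **Latch and lid:** I found the thumb lever about 10 mm off the middle of its track. I put the closed fingers under it, lifted it until the latch came out, and pushed the lid round its arc at about 0.5 rad/s. The pictures put it at about 1.93 rad, lying back on its stop, and it stayed there after I withdrew.
- **Spacer:** I gripped it across its 54 mm width (the gripper read 53 mm), lifted it clear of the fixture and lowered it into the tray. I opened the gripper only once contact force showed it had seated (14.7 N), so it was not dropped.
- **Last checks:** After I backed off, the pictures showed the spacer flat near the tray's centre and the lid open. The pen cup, hole punch and jar were at the same pixels in the top view as at the start. The robot was touching nothing (contact force under 1 N).

The camera estimates of the fixture, spacer and tray positions differed by about 2–6 mm between views. I did not see any check fail. The joint angles come from the pictures rather than direct readings, and I last checked the latch at about 0.4 rad, just before lifting it on to its stop.

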